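Free the wedged filter capacitor and stand it on its pad

ROBOT

A 7-joint arm with a two-finger parallel gripper is mounted at the origin on the work surface. World frame = base frame: x ahead of the robot, y to its left, z up, the work surface at z = 0. Lengths are in m, angles in rad, forces in N, time in s.
With the tool pointing down it reaches from about 0.425 to 1.025 m from the base axis. Payload 9.4 kg.
Tool frame: the origin (TCP) lies between the finger pads; the fingertips stand 25 mm ahead of it and the grasp point (between the pads) lies 6 mm ahead of it; z points along the fingers, y is the line along which they close (so a half turn about z gives the same grasp; the last joint's range is limited). The gripper opens to 93 mm and grips with 3 to 60 N. Pads are 15 mm wide; open, the fingers measure 128 mm over their backs; the gripper's body (75 mm by 188 mm) begins 65 mm behind the grasp point.
Start: joints at [-1.183, 0.599, -0.003, 1.599, 0.002, 0.943, -0.08], TCP at [0.325, 0.648, 0.244] pointing down, gripper open.
Joint ranges: [-2.57, 2.57], [-0.35, 1.97], [-1.29, 1.29], [0.11, 2.56], [-1.05, 4.19], [0.11, 1.86], [-2.63, 2.63]. Speed limits (rad/s): [2.22, 2.22, 3.01, 3.01, 3.14, 3.14, 3.14].

INTERFACE

Orientations are given as a unit quaternion [x, y, z, w].
In Python, from rig import ctrl, eyes gives the robot as it stands.
- The arm moves only by the tool apply_moves, never from a script. Its arguments are lists of equal length, an entry for each row: "dp": the shift along the tool's x, y, z as a fraction of full scale, a list of three; "roll": the turn about the tool's z as a fraction of full scale. A call has 1 to 12 rows; each row is the pose to reach, as a shift and turn from the pose commanded when the call began, along the tool's axes at that moment; what a row does not reach only later rows make up. Full scale, the value 1, is 1 m for a shift and 90 degrees for a turn. A row lasts 1/12 s, in which the tool goes at most 41.7 mm and 7.16 degrees, less where a joint would pass 70% of its speed; a pose out of reach is approached as far as the arm can. A call with a number of a shift or a turn outside -1 to 1 is refused whole. A call with a gripper value outside its range is refused whole. "jaw" is the finger opening in mm, from 0 to 93, set as the call begins (left out, the last holds). The fingers move at their own pace and stop on an object; "force" is the grip in N (left out, the last holds). Time passes only in rows, so rows that repeat a pose let the fingers close. It gives the time, the measured TCP pose, the force, the opening and the grip force at its end, in the units of the state.
- ctrl.get_state(): the state, without advancing time (a new reading comes with each control period).
- eyes.read_camera(name): name is "scene" or "top" or "wrist"; returns (picture, depth): 384x512x3 uint8, red, green, blue; 384x512 float32, m along the optical axis (not along the pixel's ray), 0 where there is no reading.
- eyes.camera_params(name): a dict with "mtx" (3x3 intrinsics, pixels), "world_from_camera" (4x4, takes a point from camera to world coordinates). Camera axes: x right, y down, z forward; pixel columns grow to the right and rows downward; lengths in m; the calibration is good to about 2 mm. A picture is of the moment at which its call begins: read the wrist's pose just before it. camera_params takes no time and is no camera call; for the wrist camera it gives the pose at the moment of the call.
- ctrl.finish_job(): hands the job in; it is judged then, once.
Trained networks look in the newest picture that a camera, given by its name, has taken for a name from the list of things; names that differ only in an ending like _2 or _b are one class to them, and where a whole thing is asked for, a point or a joint stands for the part that bears it (a point fixed in the world has none). Each returns a list of dicts, best first, with "conf" (0 to 1); they miss things now and then, are a little off and sometimes report something else, mostly with a low value. They report only what shows in the picture. A call takes as long as a camera call. They do not tell look-alikes from the thing itself.
- eyes.recognise(camera, label): "location" ([x, y, z] in m, in world coordinates, good to about 4 mm: the middle of the surface that is visible of it).
- eyes.masks_of(camera, label): "mask" (384x512 bool, what is visible of it).
The state is a dict: "t": time; "joints": joint angles; "qvel": joint speeds; "tau": joint torques, N m; "ee_pos": TCP position; "orientation": TCP orientation; "ft_force": force on the tool from outside, world axes, zero at the start; "torque": the same for the moment, N m; "grip_width": finger opening in m; "finger_force": force on a finger pad.
Only numpy, scipy, OpenCV 4.12 (cv2) and the standard library are available. Lean on these libraries where they do the work, as an engineer would, in place of code of your own. Each camera call takes 0.05 s, during which the arm holds its last target. There are 200 camera calls.

TASK

The long can capacitor that we need for the amplifier's power supply is wedged in the corner of the parts bin, its foot trapped behind the transformer. Pull it free and stand it upright, terminals up, in the middle of the empty rubber pad on the aluminium deck: lower it onto the pad and let go, do not drop it. Leave the capacitor that already stands on the other pad where it is.

Things in the scene. Friction and masses are not known exactly. Their poses are not given: they have to be found in the camera images.
- cap_mid (a point): Centre (half-way up) of the wedged grey can capacitor, 40 mm in diameter, 120 mm long, two brass terminals 6 mm high on its top end, 0.15 to 0.31 kg. z: along its axis, foot to terminals. At the start it leans about 32 degrees from vertical over the bin corner nearest the robot, resting on both rims; some 55 mm of it stands clear above them. It comes out upwards.
- bin: Square open parts bin, grey plastic, fixed: 173 by 173 mm outside, 55 mm high, walls 4 mm, floor 5 mm. Origin: centre of its underside. Its -x axis points to the corner with the capacitor, 122 mm off. In it a loose transformer (66 mm wide, 46 mm high, 0.8 kg) traps the capacitor's foot; all but the capacitor stays below the rim.
- pad_top (a point): Centre of the top face of the empty rubber pad, a flat dark disc 68 mm in diameter, 4 mm thick, fixed on a low aluminium deck (130 by 250 mm, 26 mm high, fixed). z is up. Its top is 30 mm above the table; the capacitor's centre will be 60 mm above this point when it stands here.
- cap2_mid (a point): Centre (half-way up) of the other capacitor, of the same kind and size (40 by 120 mm), standing upright and loose on the second, identical pad of the same deck, 116 mm from the empty pad. To be left standing there.
Not all that is in view belongs to the job. Leave any pink or turquoise look-alike of the part that bears cap_mid alone.

How it is judged:
By the outcome, as a careful person would: the job done as asked, in the order asked, and still so for the second after the job is handed in, with the robot touching nothing.
It also fails if it takes over 42 s, if anything falls off the work surface, if the arm or the gripper's body presses on something with over 40 N, if the wrist force passes 120 N, or if a joint passes its speed limit or range.

## Working session

There is one attempt and no reset: what is moved stays moved. The work goes in short steps, Python scripts to look and compute and a tool call to move; the robot and the scene stay as the last step left them, time stands still between calls to the robot, and variables do not carry over. Pictures are saved under pics/ and viewed, at most 10 in all, crops included, and the job is handed in when it is done.

Besides the shell and the picture viewer there is one more tool, called after "Emit:" in YAML: its name, and indented under it one key for each argument. apply_moves: Moves the arm, as the interface text tells. Shift numbers are shares of 1 m and turn numbers shares of 90 degrees, none past 1 either way. Its arguments: {"type":"object","properties":{"dp":{"type":"array","items":{"type":"array","items":{"type":"number"}}},"roll":{"type":"array","items":{"type":"number"}},"jaw":{"type":"number"},"force":{"type":"number"}},"required":["dp","roll"]}

```bash
ls; mkdir -p pics
cat > h.py <<'E'
import numpy as np, cv2
from rig import ctrl, eyes
from scipy.spatial.transform import Rotation as R
def cloud(name):
    P=eyes.camera_params(name); im,d=eyes.read_camera(name)
    K=np.array(P["mtx"]);T=np.array(P["world_from_camera"])
    v,u=np.mgrid[:384,:512]
    c=np.stack([(u-K[0,2])/K[0,0]*d,(v-K[1,2])/K[1,1]*d,d],-1)
    w=c@T[:3,:3].T+T[:3,3]; w[d==0]=np.nan
    return im,w
def save(n,im): cv2.imwrite(n,im[:,:,::-1])
E
python3 - <<'E'
from h import *
np.set_printoptions(precision=3,suppress=True)
s=ctrl.get_state();print(s)
ims=[]
for c in("scene","top"):
    im,w=cloud(c); np.save(c+".npy",w); save(f"pics/{c}0.png",im); np.save(c+"im.npy",im)
    for l in("cap_mid","bin","pad_top","cap2_mid"):
        print(c,l,[(np.round(r["location"],3),round(r["conf"],2)) for r in eyes.recognise(c,l)][:4])
E
```

```text
pics
{'t': 0.0, 'joints': array([-1.183,  0.6  , -0.003,  1.6  ,  0.002,  0.943, -0.08 ]), 'qvel': array([-0.001,  0.   ,  0.001,  0.001, -0.   ,  0.001, -0.   ]), 'tau': array([  0.001, -76.504,   1.497, -25.235,  -0.052,   0.017,   0.   ]), 'ee_pos': array([0.325, 0.648, 0.243]), 'orientation': array([ 0.23 ,  0.973, -0.001, -0.   ]), 'ft_force': array([-0.292, -0.019,  0.039]), 'torque': array([-0.007,  0.044,  0.027]), 'finger_force': 0.0, 'grip_width': 0.09288738796642723}
scene cap_mid [(array([0.395, 0.149, 0.035]), 0.98), (array([ 0.428, -0.143,  0.03 ]), 0.76), (array([ 0.582, -0.115,  0.08 ]), 0.73), (array([ 0.237, -0.378,  0.035]), 0.56)]
scene bin [(array([ 0.677, -0.16 ,  0.011]), 0.66)]
scene pad_top [(array([0.559, 0.288, 0.028]), 0.81)]
scene cap2_mid [(array([0.591, 0.176, 0.108]), 0.68)]
top cap_mid [(array([ 0.222, -0.384,  0.037]), 0.95), (array([ 0.425, -0.16 ,  0.034]), 0.9), (array([ 0.566, -0.129,  0.108]), 0.75), (array([0.38 , 0.145, 0.039]), 0.66)]
top bin [(array([ 0.686, -0.165,  0.007]), 0.71)]
top pad_top [(array([0.558, 0.285, 0.027]), 0.55)]
top cap2_mid [(array([0.568, 0.164, 0.152]), 0.6)]
```

View pics/scene0.png

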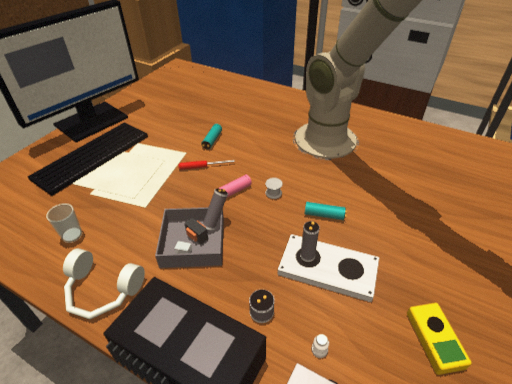

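View pics/top0.png

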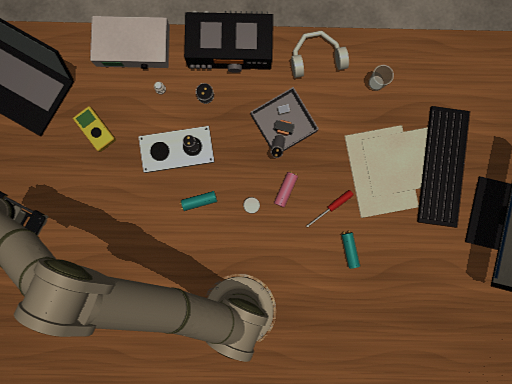

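The grey can leans over the bin's near corner, at scene (215,207) and top (277,150). The empty pad is at scene (350,268) and top (160,152), and cap2 is at top (192,146). The pink and turquoise cans lie on the table. Next I'll fit the geometry.

Run:
```python
from h import *
np.set_printoptions(precision=4,suppress=True)
from scipy.optimize import least_squares
for c in("top","scene"):
    w=np.load(c+".npy"); im=np.load(c+"im.npy").astype(int)
    f=np.isfinite(w[...,2])
    # bin rim
    near=f&(np.hypot(w[...,0]-.67,w[...,1]+.155)<.15)
    p=w[near&(abs(w[...,2]-.055)<.004)]
    if len(p)>20:
        r=cv2.minAreaRect(p[:,:2].astype(np.float32)*1000); print(c,"rim",r,cv2.boxPoints(r).tolist(),len(p))
    # deck
    dk=f&(np.hypot(w[...,0]-.57,w[...,1]-.22)<.16)&(abs(w[...,2]-.027)<.008)
    r=cv2.minAreaRect(w[dk][:,:2].astype(np.float32)*1000); print(c,"deck",r)
    dark=dk&(im.sum(-1)<150)&(np.hypot(w[...,0]-.558,w[...,1]-.287)<.05)
    q=w[dark]; print("pad",np.median(q,0),(q.min(0)+q.max(0))/2,q.max(0)-q.min(0),len(q))
    # cap
    q=w[near&(w[...,2]>.065)&(w[...,0]<.64)]
    print("cap n",len(q),q.min(0),q.max(0))
    np.save(c+"cap.npy",q)
q=np.vstack([np.load("topcap.npy"),np.load("scenecap.npy")])
# cylinder radius .02 fit, side or endcap
def res(x):
    a=np.array([x[2],x[3],1]);a/=np.linalg.norm(a)
    top=np.array([x[0],x[1],.1])+a*x[4]   # top-face centre
    v=q-top; h=v@a; r=np.linalg.norm(v-np.outer(h,a),axis=1)
    dr=np.maximum(r-.02,-.02)
    return np.where(abs(r-.02)<abs(h),r-.02,h)
best=None
for th in np.arange(0,6.28,.4):
    s=least_squares(res,[*q.mean(0)[:2],.6*np.cos(th),.6*np.sin(th),.01],loss="soft_l1",f_scale=.002)
    if best is None or s.cost<best.cost:best=s
x=best.x;a=np.array([x[2],x[3],1]);a/=np.linalg.norm(a);top=np.array([x[0],x[1],.1])+a*x[4]
print("axis",a,"tilt",np.degrees(np.arccos(a[2])),"az",np.degrees(np.arctan2(a[1],a[0])),"top",top,"mid",top-.06*a,"foot",top-.12*a,"med",np.median(abs(res(x))))
```

```text
top rim ((663.5252685546875, -149.02273559570312), (174.0358123779297, 173.15562438964844), 31.483272552490234) [[544.101806640625, -120.63488006591797], [634.5322265625, -268.30072021484375], [782.94873046875, -177.41058349609375], [692.518310546875, -29.7447509765625]] 257
top deck ((561.009521484375, 229.24288940429688), (130.63575744628906, 250.08396911621094), 9.558388710021973)
pad [0.5516 0.2876 0.0289] [0.5511 0.2871 0.0275] [0.0646 0.0606 0.0148] 234
cap n 195 [ 0.5259 -0.2054  0.0659] [ 0.5989 -0.1009  0.1363]
scene rim ((667.0704345703125, -147.8700408935547), (177.4883270263672, 173.2283172607422), 31.704227447509766) [[546.0505981445312, -120.81922912597656], [637.0880737304688, -268.19708251953125], [788.0902709960938, -174.9208526611328], [697.0527954101562, -27.542999267578125]] 373
scene deck ((564.1915283203125, 230.57015991210938), (133.87059020996094, 249.7376251220703), 9.986804962158203)
pad [0.5522 0.2915 0.0284] [0.5525 0.2883 0.0283] [0.0605 0.061  0.0077] 215
cap n 350 [ 0.528  -0.1428  0.0656] [ 0.6017 -0.0999  0.1282]
axis [-0.5192  0.128   0.845 ] tilt 32.32570262508252 az 166.15137883990215 top [ 0.5432 -0.119   0.1167] mid [ 0.5743 -0.1267  0.066 ] foot [ 0.6055 -0.1344  0.0153] med 0.0011690081918209472
```

```bash
cat >> h.py <<'E'
def to(p,az=None):
    "tool-frame shift and roll fraction to world TCP p, tool y azimuth az deg"
    s=ctrl.get_state();M=R.from_quat(s["orientation"]).as_matrix()
    d=M.T@(np.array(p)-s["ee_pos"]); ya=np.degrees(np.arctan2(M[1,1],M[0,1]))
    print("t",round(s["t"],2),"at",s["ee_pos"].round(4),"yaz",ya.round(2),"dp",d.round(4),"roll",None if az is None else round(-(az-ya)/90,4))
E
python3 -c "
from h import *
to([.5562,-.1222,.20],76.2)"
```

```text
t 0.5 at [0.325  0.6481 0.2436] yaz 63.37 dp [-0.5519 -0.5849  0.0437] roll -0.1425
```

Emit:
apply_moves:
  dp:
    - [-0.552,-0.585,0.0]
    - [-0.552,-0.585,0.0]
    - [-0.552,-0.585,0.0]
    - [-0.552,-0.585,0.0]
    - [-0.552,-0.585,0.0]
    - [-0.552,-0.585,0.0]
    - [-0.552,-0.585,0.0]
    - [-0.552,-0.585,0.0]
    - [-0.552,-0.585,0.0]
    - [-0.552,-0.585,0.0]
    - [-0.552,-0.585,0.0]
    - [-0.552,-0.585,0.0]
  roll: [-0.1425,-0.1425,-0.1425,-0.1425,-0.1425,-0.1425,-0.1425,-0.1425,-0.1425,-0.1425,-0.1425,-0.1425]
  jaw: 93

```text
t: 1.5
ee_pos: [0.469, 0.1673, 0.244]
orientation: [0.12, 0.993, 0.0, 0.0]
ft_force: [1.3, -0.2, -0.2]
grip_width: 0.0931
finger_force: 0.0
```

```bash
python3 -c "
from h import *
to([.5562,-.1222,.20],76.2)"
```

```text
t 1.5 at [0.469  0.1673 0.244 ] yaz 76.21 dp [-0.1536 -0.2604  0.044 ] roll 0.0001
```

Emit:
apply_moves:
  dp:
    - [-0.153,-0.26,0.044]
    - [-0.153,-0.26,0.044]
    - [-0.153,-0.26,0.044]
    - [-0.153,-0.26,0.044]
    - [-0.153,-0.26,0.044]
    - [-0.153,-0.26,0.044]
    - [-0.153,-0.26,0.044]
    - [-0.153,-0.26,0.044]
    - [-0.153,-0.26,0.044]
    - [-0.153,-0.26,0.044]
  roll: [0,0,0,0,0,0,0,0,0,0]

```text
t: 2.33
ee_pos: [0.5551, -0.1201, 0.1994]
orientation: [0.121, 0.993, 0.0, -0.0]
ft_force: [0.3, 0.3, 0.5]
grip_width: 0.093
finger_force: 0.0
```

Run:
```python
from h import *
im,w=cloud("wrist"); save("pics/w1.png",im); np.save("w1.npy",w)
to([.5562,-.1222,.1016],76.2)
q=w[np.isfinite(w[...,2])]; q=q[(np.hypot(q[:,0]-.55,q[:,1]+.12)<.07)&(q[:,2]>.065)&(q[:,2]<.14)]
print(len(q),q.min(0),q.max(0))
a=np.array([-.5192,.128,.845]);top=np.array([.5432,-.119,.1167])
v=q-top;h=v@a;r=np.linalg.norm(v-np.outer(h,a),axis=1)
e=np.where(abs(r-.02)<abs(h),r-.02,h);print(np.percentile(e,[5,25,50,75,95]))
```

```text
t 2.38 at [ 0.5551 -0.1188  0.1996] yaz 76.21 dp [-0.0019 -0.0031  0.098 ] roll 0.0001
2443 [ 0.52734494 -0.14474305  0.06514877] [ 0.59879853 -0.09850557  0.12959064]
[-0.00067252  0.00015242  0.00068819  0.0011438   0.00542833]
```

View pics/w1.png

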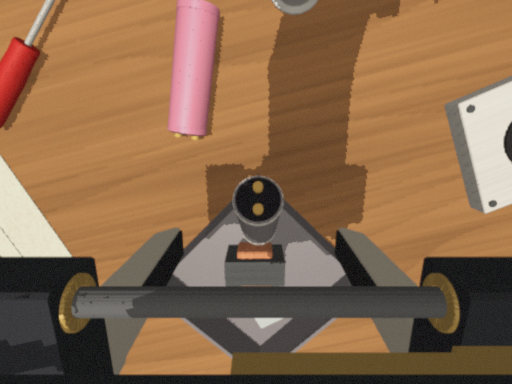

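The cap at (258,200) sits centred between the fingers, and the cylinder fit holds to about 1 mm. The pink look-alike at (195,70) is clear. Descending and gripping.

Emit:
apply_moves:
  dp:
    - [-0.002,-0.003,0.03]
    - [-0.002,-0.003,0.06]
    - [-0.002,-0.003,0.08]
    - [-0.002,-0.003,0.097]
    - [-0.002,-0.003,0.097]
    - [-0.002,-0.003,0.097]
  roll: [0,0,0,0,0,0]

```text
t: 2.88
ee_pos: [0.5562, -0.1213, 0.1026]
orientation: [0.119, 0.993, 0.0, -0.001]
ft_force: [-0.2, 0.3, 0.1]
grip_width: 0.093
finger_force: 0.0
```

Emit:
apply_moves:
  dp:
    - [0,0,0]
    - [0,0,0]
    - [0,0,0]
    - [0,0,0]
    - [0,0,0]
    - [0,0,0]
    - [0,0,0]
    - [0,0,0]
  roll: [0,0,0,0,0,0,0,0]
  jaw: 20
  force: 40

```text
t: 3.55
ee_pos: [0.5565, -0.1233, 0.1027]
orientation: [0.12, 0.993, -0.0, 0.0]
ft_force: [-0.7, 0.4, -0.5]
grip_width: 0.0442
finger_force: 0.0
```

Emit:
apply_moves:
  dp:
    - [0,0,0]
    - [0,0,0]
    - [0,0,0]
    - [0,0,0]
  roll: [0,0,0,0]

```text
t: 3.88
ee_pos: [0.5569, -0.123, 0.1027]
orientation: [0.12, 0.993, 0.0, 0.0]
ft_force: [1.4, 1.9, -0.3]
grip_width: 0.0391
finger_force: 39.9
```

Emit:
apply_moves:
  dp:
    - [0.003,0,-0.004]
    - [0.005,0,-0.008]
    - [0.008,0,-0.012]
    - [0.011,0,-0.017]
    - [0.011,0,-0.017]
  roll: [0,0,0,0,0]

```text
t: 4.3
ee_pos: [0.5454, -0.1204, 0.1208]
orientation: [0.12, 0.993, 0.0, 0.0]
ft_force: [2.7, 2.1, 0.2]
grip_width: 0.0396
finger_force: 39.9
```

Emit:
apply_moves:
  dp:
    - [0.006,0,-0.01]
    - [0.013,0,-0.02]
    - [0.019,0,-0.03]
    - [0.025,0,-0.04]
    - [0.032,0,-0.05]
    - [0.035,0,-0.065]
    - [0.035,0,-0.085]
    - [0.035,0,-0.105]
    - [0.035,0,-0.105]
  roll: [0,0,0,0,0,0,0,0,0]

```text
t: 5.05
ee_pos: [0.5118, -0.1127, 0.2283]
orientation: [0.121, 0.993, -0.0, 0.002]
ft_force: [1.2, -0.7, -3.0]
grip_width: 0.0393
finger_force: 39.9
```

```bash
cat >> h.py <<'E'
def capfit(cams=("scene","top"),tag="x",rad=.11):
    s=ctrl.get_state();Q=[];g=s["ee_pos"]
    for c in cams:
        im,w=cloud(c);save(f"pics/{tag}_{c}.png",im)
        q=w[np.isfinite(w[...,2])]
        q=q[(np.hypot(q[:,0]-g[0],q[:,1]-g[1])<rad)&(q[:,2]<g[2]-.028)&(q[:,2]>g[2]-.14)]; Q.append(q)
    return s,np.vstack(Q)
E
python3 - <<'E'
from h import *
s,q=capfit(tag="a"); print(s["t"],s["ee_pos"],s["ft_force"],s["grip_width"])
# project into lean plane
l=np.array([-.971,.239,0]);n=np.array([.239,.971,0]);v=q-s["ee_pos"]
k=abs(v@n)<.03
for z0 in np.arange(.03,.14,.015):
    m=k&(abs(-v[:,2]-z0)<.0075)
    if m.sum():print(round(z0,3),m.sum(),np.percentile((v@l)[m],[2,50,98]).round(3),np.percentile((v@n)[m],[2,98]).round(3))
E
```

```text
5.05 [ 0.51184255 -0.11273355  0.22826344] [ 1.19100336 -0.67476431 -2.98871074] 0.03927715659510062
0.03 56 [-0.043 -0.034 -0.01 ] [-0.01  0.02]
0.045 86 [-0.052 -0.041 -0.016] [-0.01   0.021]
0.06 87 [-0.06  -0.051 -0.025] [-0.011  0.021]
0.075 75 [-0.067 -0.059 -0.035] [-0.012  0.021]
0.09 11 [-0.059 -0.051 -0.043] [0.017 0.021]
```

View pics/a_scene.png

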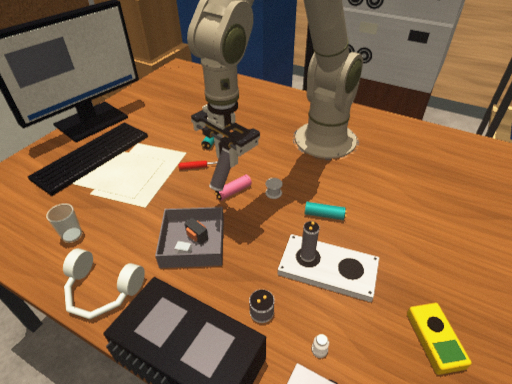

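The can is clear of the bin, still tilted about 31°, with its foot at scene (220,190). I'll raise it well above cap2, then go to the pad.

```bash
python3 -c "
from h import *
to([.5005,.2997,.31],76.2)"
```

```text
t 5.15 at [ 0.5111 -0.1124  0.2253] yaz 76.17 dp [ 0.1087  0.3976 -0.0848] roll -0.0003
```

Emit:
apply_moves:
  dp:
    - [0,0,-0.03]
    - [0,0.0,-0.06]
    - [0.006,0.02,-0.085]
    - [0.014,0.05,-0.085]
    - [0.022,0.08,-0.085]
    - [0.03,0.11,-0.085]
    - [0.038,0.14,-0.085]
    - [0.047,0.17,-0.085]
    - [0.055,0.2,-0.085]
    - [0.063,0.23,-0.085]
    - [0.071,0.26,-0.085]
    - [0.079,0.29,-0.085]
  roll: [0,0,0,0,0,0,0,0,0,0,0,0]

```text
t: 6.15
ee_pos: [0.5031, 0.1891, 0.3081]
orientation: [0.12, 0.993, -0.001, -0.001]
ft_force: [0.6, 0.5, -3.3]
grip_width: 0.0395
finger_force: 39.8
```

Emit:
apply_moves:
  dp:
    - [0.008,0.03,0]
    - [0.016,0.06,0]
    - [0.024,0.085,0]
    - [0.028,0.1,0]
    - [0.03,0.108,0]
    - [0.03,0.108,0]
    - [0.03,0.108,0.03]
    - [0.03,0.108,0.06]
    - [0.03,0.108,0.09]
    - [0.03,0.108,0.12]
    - [0.03,0.108,0.13]
    - [0.03,0.108,0.13]
  roll: [0,0,0,0,0,0,0,0,0,0,0,0]

```text
t: 7.15
ee_pos: [0.5002, 0.2976, 0.1773]
orientation: [0.121, 0.993, -0.002, -0.002]
ft_force: [0.0, -0.5, -2.7]
grip_width: 0.0396
finger_force: 39.8
```

```bash
cat >> h.py <<'E'
l=np.array([-.971,.239,0]);n=np.array([.239,.971,0])
def tilt(tag,cams=("scene","top")):
    s,q=capfit(cams,tag); print(round(s["t"],2),s["ee_pos"].round(4),s["ft_force"].round(1),s["grip_width"],s["finger_force"])
    v=q-s["ee_pos"];k=(abs(v@n)<.03)&(q[:,2]>.035);v=v[k]
    def res(x):
        a=np.array([*x[2:],1]);a/=np.linalg.norm(a);u=v-[x[0],x[1],0]-np.array([0,0,-.006])
        h=u@a;r=np.linalg.norm(u-np.outer(h,a),axis=1);return r-.02
    from scipy.optimize import least_squares
    b=min((least_squares(res,[0,0,*(t*l[:2])],loss="soft_l1",f_scale=.002) for t in(0,.3,.6)),key=lambda o:o.cost)
    x=b.x;a=np.array([*x[2:],1]);a/=np.linalg.norm(a)
    print("n",len(v),"off",x[:2].round(4),"tilt along l",np.degrees(np.arctan2(a@l,a[2])).round(1),"along n",np.degrees(np.arctan2(a@n,a[2])).round(1),"lowest pt below TCP",v[:,2].min().round(4),"med",np.median(abs(res(x))).round(4))
E
python3 -c "
from h import *
tilt('b'); to([.5005,.2997,.1325],76.2)
P=eyes.read_camera
"
```

```text
7.15 [0.5002 0.2976 0.1773] [ 0.  -0.5 -2.7] 0.039561658454250935 39.846253395080566
n 444 off [-0.0028  0.0003] tilt along l 33.1 along n 0.1 lowest pt below TCP -0.1397 med 0.0009
t 7.25 at [0.5016 0.2995 0.1804] yaz 76.12 dp [ 0.0012 -0.0001  0.0479] roll -0.0008
```

Emit:
apply_moves:
  dp:
    - [0.001,0,0.015]
    - [0.001,0,0.03]
    - [0.001,0,0.04]
    - [0.001,0,0.045]
    - [0.001,0,0.045]
  roll: [0,0,0,0,0]

```text
t: 7.67
ee_pos: [0.5002, 0.3004, 0.1348]
orientation: [0.12, 0.993, -0.0, 0.0]
ft_force: [0.9, 0.7, -2.4]
grip_width: 0.0398
finger_force: 39.8
```

Emit:
apply_moves:
  dp:
    - [0,0,0]
    - [0,0,0]
    - [0,0,0]
    - [0,0,0]
  roll: [0,0,0,0]
  force: 8

```text
t: 8.0
ee_pos: [0.5003, 0.3007, 0.1352]
orientation: [0.12, 0.993, 0.0, 0.0]
ft_force: [0.4, 0.5, -3.0]
grip_width: 0.0394
finger_force: 8.0
```

```bash
python3 -c "
from h import *
tilt('c')
"
```

```text
8.0 [0.5003 0.3007 0.1352] [ 0.4  0.5 -3. ] 0.03944937551413446 7.993952035903931
n 417 off [-0.0018 -0.0002] tilt along l 31.8 along n -0.0 lowest pt below TCP -0.1002 med 0.0009
```

Emit:
apply_moves:
  dp:
    - [0,0,0.003]
    - [0,0,0.006]
    - [0,0,0.009]
    - [0,0,0.009]
  roll: [0,0,0,0]

```text
t: 8.43
ee_pos: [0.4996, 0.3011, 0.1256]
orientation: [0.12, 0.993, 0.0, -0.0]
ft_force: [-2.3, 0.3, 4.6]
grip_width: 0.0399
finger_force: 8.0
```

Emit:
apply_moves:
  dp:
    - [-0.006,0,-0.002]
    - [-0.013,0,-0.0038]
    - [-0.02,0,-0.005]
    - [-0.027,0,-0.0057]
    - [-0.027,0,-0.0057]
  roll: [0,0,0,0,0]

```text
t: 8.85
ee_pos: [0.5286, 0.2934, 0.1316]
orientation: [0.121, 0.993, 0.0, 0.001]
ft_force: [0.8, 0.9, 1.9]
grip_width: 0.0398
finger_force: 8.0
```

```bash
python3 -c "
from h import *
tilt('d')
"
```

```text
8.85 [0.5286 0.2934 0.1316] [0.8 0.9 1.9] 0.039843364672153034 8.000371009111404
n 348 off [-0.0037  0.0004] tilt along l 16.2 along n 0.4 lowest pt below TCP -0.0964 med 0.0008
```

Tilt is 16° as planned. Continuing the arc.

Emit:
apply_moves:
  dp:
    - [-0.006,0,-0.0002]
    - [-0.012,0,0.0]
    - [-0.018,0,0.0006]
    - [-0.023,0,0.0013]
    - [-0.027,0,0.002]
    - [-0.027,0,0.002]
  roll: [0,0,0,0,0,0]

```text
t: 9.45
ee_pos: [0.5537, 0.2873, 0.1292]
orientation: [0.121, 0.993, 0.0, 0.0]
ft_force: [2.2, -0.1, 3.1]
grip_width: 0.0398
finger_force: 8.0
```

```bash
python3 -c "
from h import *
tilt('e')
"
```

```text
9.45 [0.5537 0.2873 0.1292] [ 2.2 -0.1  3.1] 0.03975127125683944 8.000303506851196
n 268 off [-0.0063  0.0003] tilt along l 2.7 along n -0.1 lowest pt below TCP -0.0941 med 0.0007
```

Emit:
apply_moves:
  dp:
    - [-0.002,0,0.001]
    - [-0.004,0,0.002]
    - [-0.005,0,0.003]
    - [-0.005,0,0.003]
  roll: [0,0,0,0]

```text
t: 9.88
ee_pos: [0.5574, 0.2864, 0.1269]
orientation: [0.12, 0.993, 0.0, 0.0]
ft_force: [-0.8, -0.7, 7.6]
grip_width: 0.0397
finger_force: 8.0
```

```bash
python3 -c "
from h import *
tilt('f')
"
```

```text
9.88 [0.5574 0.2864 0.1269] [-0.8 -0.7  7.6] 0.03965506912722451 8.000838160514832
n 243 off [-0.006   0.0007] tilt along l -0.2 along n 0.2 lowest pt below TCP -0.0916 med 0.0005
```

View pics/f_scene.png

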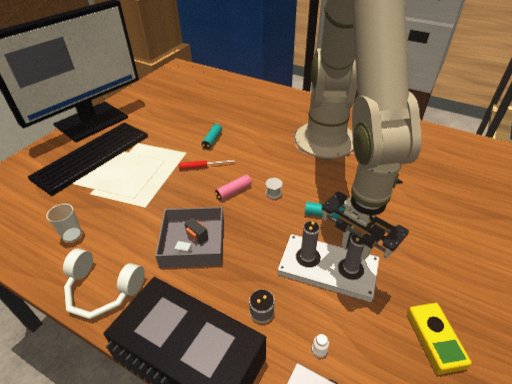

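The can stands upright on the pad at scene (351,258), 0.2° off vertical, and cap2 at (310,243) hasn't moved. I'll ease off the pressure, release and go up.

Emit:
apply_moves:
  dp:
    - [0,0,-0.001]
    - [0,0,-0.001]
  roll: [0,0]

```text
t: 10.15
ee_pos: [0.5566, 0.2862, 0.127]
orientation: [0.12, 0.993, -0.0, -0.001]
ft_force: [-0.0, -0.7, -2.2]
grip_width: 0.0399
finger_force: 8.0
```

Emit:
apply_moves:
  dp:
    - [0,0,0]
    - [0,0,0]
    - [0,0,0]
    - [0,0,0]
    - [0,0,0]
    - [0,0,0]
    - [0,0,0]
    - [0,0,0]
  roll: [0,0,0,0,0,0,0,0]
  jaw: 70

```text
t: 10.82
ee_pos: [0.5573, 0.2864, 0.1273]
orientation: [0.12, 0.993, 0.0, 0.0]
ft_force: [0.3, -0.5, -0.3]
grip_width: 0.0701
finger_force: 0.0
```

Emit:
apply_moves:
  dp:
    - [0,0,-0.01]
    - [0,0,-0.03]
    - [0,0,-0.06]
    - [0,0,-0.09]
    - [0,0,-0.12]
    - [0,0,-0.14]
    - [0,0,-0.14]
    - [0,0,-0.14]
  roll: [0,0,0,0,0,0,0,0]

```text
t: 11.48
ee_pos: [0.5576, 0.2866, 0.2692]
orientation: [0.12, 0.993, 0.001, 0.001]
ft_force: [-0.5, -0.7, -0.3]
grip_width: 0.0697
finger_force: 0.0
```

Run:
```python
from h import *
im,w=cloud("scene");save("pics/g.png",im)
im,w2=cloud("wrist");save("pics/gw.png",im)
for w in(w,w2):
    q=w[np.isfinite(w[...,2])]
    for c in([.5515,.287],[.571,.173]):
        k=q[(np.hypot(q[:,0]-c[0],q[:,1]-c[1])<.04)&(q[:,2]>.045)&(q[:,2]<.16)]
        t=k[k[:,2]>.147]
        if len(t): print(len(k),"top ctr",((t.min(0)+t.max(0))/2).round(4),t.max(0).round(3))
    m=np.isfinite(w[...,2])&(abs(w[...,2]-.030)<.004)&(np.hypot(w[...,0]-.552,w[...,1]-.287)<.036)
print(ctrl.get_state()["t"])
```

```text
587 top ctr [0.5514 0.2867 0.1518] [0.571 0.306 0.157]
535 top ctr [0.5738 0.1715 0.152 ] [0.594 0.191 0.157]
1963 top ctr [0.5499 0.2877 0.1527] [0.57  0.308 0.158]
2469 top ctr [0.5716 0.1724 0.1524] [0.591 0.193 0.158]
11.5833
```

View pics/gw.png

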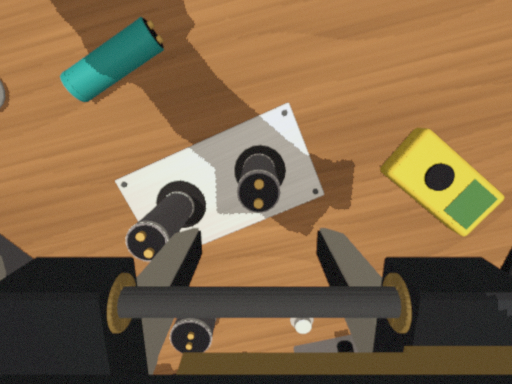

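View pics/g.png

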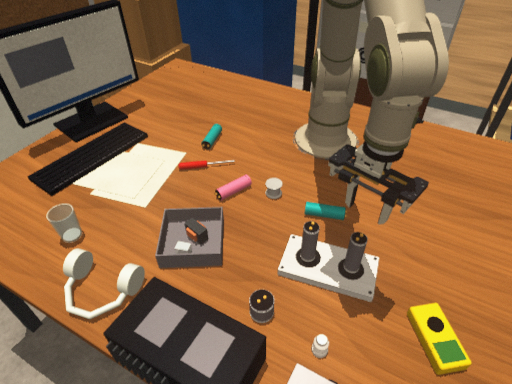

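Both capacitors stand upright: the placed one at scene (353,255), centred on its pad to within 1–2 mm, and cap2 untouched at (310,243). The gripper is clear, so I'm handing in.

```bash
python3 -c "
from rig import ctrl
print(ctrl.finish_job())"
```

```text
the job is handed in; nothing more can be done
None
```

The capacitor is out of the bin and stands upright, terminals up, within about 2 mm of the centre of the empty pad; cap2 was left where it was, and I handed the job in at about 11.6 s.

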